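# Clear the piled-up router drums into their rest blocks

## Task

The socket router's four sanding drums and its white felt drum have been left in two piles on the bench. Take the piles apart from the top down and stand every drum upright in its own rest block: the one whose round recess is lined in the drum's colour, fully down on the recess floor. Set the drums down, do not drop them or let one tip over, and leave them all standing free.

Things in the scene. Friction and masses are not known exactly. Their poses are not given: they have to be found in the camera images.
- drum_blue: sanding drum: blue abrasive sleeve and blue ends, dark rubber edges, steel hub flush in the middle of the end; an upright solid cylinder 64 mm in diameter and 46 mm tall, 150 g give or take a third, rigid. Starts at the bottom of one pile, on the bench. Origin: centre of its underside; z along its axis, up.
- drum_red: sanding drum: red abrasive sleeve and red ends, dark rubber edges, steel hub flush in the middle of the end; an upright solid cylinder 64 mm in diameter and 46 mm tall, 150 g give or take a third, rigid. Starts at the bottom of the other pile, on the bench. Origin: centre of its underside; z along its axis, up.
- drum_green: sanding drum: green abrasive sleeve and green ends, dark rubber edges, steel hub flush in the middle of the end; an upright solid cylinder 48 mm in diameter and 44 mm tall, 100 g give or take a third, rigid. Starts second in a pile, on the blue or the red drum. Origin: centre of its underside; z along its axis, up.
- drum_yellow: sanding drum: yellow abrasive sleeve and yellow ends, dark rubber edges, steel hub flush in the middle of the end; an upright solid cylinder 48 mm in diameter and 44 mm tall, 100 g give or take a third, rigid. Starts second in a pile, on the blue or the red drum. Origin: centre of its underside; z along its axis, up.
- drum_white: felt polishing drum: white felt, steel hub flush in the middle of the end; an upright solid cylinder 32 mm in diameter and 50 mm tall, 50 g give or take a third, rigid. Starts on top of one pile, on the green or the yellow drum. Origin: centre of its underside; z along its axis, up.
- rest_blue: rest block for the blue drum: beech block 94 x 94 mm, 16 mm high, fixed to the bench, with a round flat-floored recess 80 mm in diameter and 8 mm deep in the middle of its top, the floor lined blue. Origin: centre of its underside (the recess floor lies 8 mm above it); z up, x and y along its edges.
- rest_red: rest block for the red drum: beech block 94 x 94 mm, 16 mm high, fixed to the bench, with a round flat-floored recess 80 mm in diameter and 8 mm deep in the middle of its top, the floor lined red. Origin: centre of its underside (the recess floor lies 8 mm above it); z up, x and y along its edges.
- rest_green: rest block for the green drum: beech block 94 x 94 mm, 16 mm high, fixed to the bench, with a round flat-floored recess 64 mm in diameter and 8 mm deep in the middle of its top, the floor lined green. Origin: centre of its underside (the recess floor lies 8 mm above it); z up, x and y along its edges.
- rest_yellow: rest block for the yellow drum: beech block 94 x 94 mm, 16 mm high, fixed to the bench, with a round flat-floored recess 64 mm in diameter and 8 mm deep in the middle of its top, the floor lined yellow. Origin: centre of its underside (the recess floor lies 8 mm above it); z up, x and y along its edges.
- rest_white: rest block for the white drum: beech block 94 x 94 mm, 16 mm high, fixed to the bench, with a round flat-floored recess 48 mm in diameter and 8 mm deep in the middle of its top, the floor lined white. Origin: centre of its underside (the recess floor lies 8 mm above it); z up, x and y along its edges.

How it is judged:
By the outcome, as a careful person would: the job done as asked, in the order asked, and still so for the second after the job is handed in, with the robot touching nothing.
It also fails if it takes over 128 s, if anything falls off the work surface, if the arm or the gripper's body presses on something with over 40 N, if the wrist force passes 120 N, or if a joint passes its speed limit or range.

## Robot

A 6-joint arm with a two-finger parallel gripper is mounted at the origin on the work surface. World frame = base frame: x ahead of the robot, y to its left, z up, the work surface at z = 0. Lengths are in m, angles in rad, forces in N, time in s.
With the tool pointing down it reaches from about 0.3 to 0.775 m from the base axis. Payload 14.6 kg.
Tool frame: the origin (TCP) lies on the centre line of the jaws, within the pads' length; the fingertips stand 14 mm ahead of it and the grasp point (between the pads) lies 5 mm behind it; x points along the fingers, y is the direction in which the jaws open and shut, and the axes are right-handed (so a half turn about x gives the same grasp; the last joint's range is limited). The gripper opens to 94 mm and grips with 3 to 60 N. Pads are 16 mm wide; open, the fingers measure 119 mm over their backs; the gripper's body (75 mm by 177 mm) begins 78 mm behind the grasp point.
Start: joints at [1.134, 0.3, 1.521, -0, 1.321, -0.067], TCP at [0.199, 0.513, 0.219] pointing down, gripper open.
Joint ranges: [-3.03, 3.03], [-0.79, 2.21], [0.23, 2.52], [-1.04, 4.18], [0, 3.07], [-2.55, 2.55]. Speed limits (rad/s): [2.22, 2.22, 2.57, 3.14, 3.14, 3.14].

## Interface

Orientations are given as [roll, pitch, yaw] about the fixed x, y, z axes, in that order (R = Rz(yaw) Ry(pitch) Rx(roll)).
In Python, from station import * gives the robot as it stands. The module is installed in compiled form; this text tells all that it offers.
- The arm moves only by the shell command python3 -m handwheel 'ROWS' [FORCE]. ROWS is JSON, a list of rows, each a list of 3 entries, a list of its own where there are three numbers: the shift along the tool's x, y, z in mm, then the turn about the tool's x in rad, then the gripper command: -1 is fully open, 1 is shut, values between are in proportion. In form: [[[dx, dy, dz], spin, gripper], ...]. A call has exactly 5 rows; each row is the pose to reach, as a shift and turn from the pose measured when the call began, along the tool's axes at that moment; what a row does not reach only later rows make up. A row lasts 1/10 s, in which the tool goes at most 50 mm and 8.59 degrees, less where a joint would pass 70% of its speed; a pose out of reach is approached as far as the arm can. A call with a gripper value outside its range is refused whole. The fingers move at their own pace and stop on an object; FORCE is the grip in N (left out, the last holds). Time passes only in rows, so rows that repeat a pose let the fingers close, or fill a call up. It gives the time, the measured TCP pose, the force and the opening at its end, in the units of the state.
- get_obs(): the state, without advancing time (a new reading comes with each control period).
- camera(name): name is "side" or "top" or "wrist"; returns (picture, depth): 420x560x3 uint8, blue, green, red; 420x560 float32, m along the optical axis (not along the pixel's ray), 0 where there is no reading.
- camera_info(name): a dict with "fx", "fy", "cx", "cy" (pixels), "extrinsics" (4x4, takes a point from camera to world coordinates). Camera axes: x right, y down, z forward; pixel columns grow to the right and rows downward; lengths in m; the calibration is good to about 2 mm. A picture is of the moment at which its call begins: read the wrist's pose just before it. camera_info takes no time and is no camera call; for the wrist camera it gives the pose at the moment of the call.
- hand_in(): hands the job in, once; it reports no verdict.
The state is a dict: "time_s": time; "qpos": joint angles; "joint_vel": joint speeds; "tau": joint torques, N m; "ee_pos": TCP position; "eef_rot": TCP orientation; "force": force on the tool from outside, world axes, zero at the start; "moment": the same for the moment, N m; "grip_width": finger opening in m.
Only numpy, scipy, OpenCV 4.12 (cv2) and the standard library are available. Lean on these libraries where they do the work, as an engineer would, in place of code of your own. Each camera call takes 0.05 s, during which the arm holds its last target. There are 200 camera calls.

## Working session

There is one attempt and no reset: what is moved stays moved. The work goes in short steps, Python scripts to look and compute and a shell command to move; the robot and the scene stay as the last step left them, time stands still between calls to the robot, and variables do not carry over. Pictures are saved under pics/ and viewed, about 12 in all and at most 16, crops included, and the job is handed in when it is done.

```bash
mkdir -p pics; python3 - <<'E'
from station import *
import cv2,numpy as np
print(get_obs())
for n in("top","side"):
    im,d=camera(n); np.savez(n+".npz",im=im,d=d); cv2.imwrite(f"pics/{n}0.png",im)
    i=camera_info(n);print(n,i["fx"],i["fy"],i["cx"],i["cy"],np.round(i["extrinsics"],4).tolist())
E
```

```text
{'time_s': 0.0, 'qpos': array([ 1.13440557e+00,  3.00481930e-01,  1.52160649e+00,  2.80012373e-05,
        1.32071532e+00, -6.66043904e-02]), 'joint_vel': array([ 6.10181054e-04, -3.09879974e-04,  8.00876516e-05, -2.10226874e-03,
       -1.48184565e-03, -2.42688125e-04]), 'tau': array([-9.05595675e-05, -5.31807411e+01, -3.52734840e+01,  7.07485923e-02,
        2.43849086e-02, -1.08827867e-04]), 'ee_pos': array([0.19866694, 0.51258623, 0.21886964]), 'eef_rot': array([-1.65979166,  1.56958494, -2.02958497]), 'force': array([ 0.20021317, -0.09990386,  0.24150706]), 'moment': array([ 0.03322875,  0.00382656, -0.04230484]), 'grip_width': 0.09397918776831926}
top 496.8188025131261 496.8188025131261 283.09662166209466 205.61499898831033 [[-0.0144, -0.9963, 0.0849, 0.4365], [-0.9994, 0.0169, 0.0293, -0.0288], [-0.0306, -0.0844, -0.996, 1.3444], [0.0, 0.0, 0.0, 1.0]]
side 387.7606269129025 387.7606269129025 277.40698501939636 214.56950918849847 [[0.9633, -0.1328, 0.2332, 0.323], [-0.2684, -0.4921, 0.8281, -0.8419], [0.0048, -0.8603, -0.5097, 0.591], [0.0, 0.0, 0.0, 1.0]]
```

View pics/top0.png

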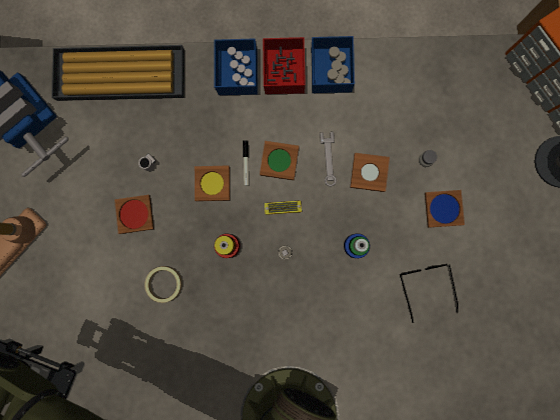

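View pics/side0.png

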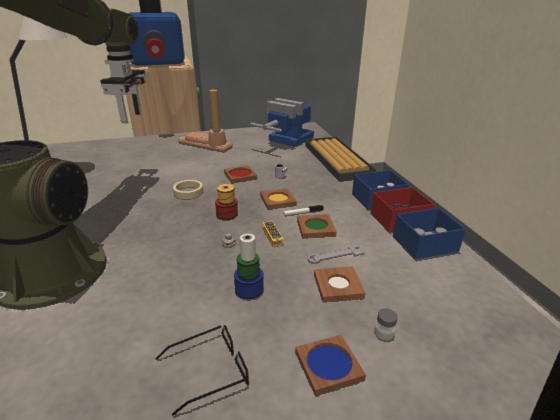

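The top view shows the rests as blue (445,209), white (370,172), green (279,160), yellow (212,183) and red (134,214). The pile at (357,245) is white on green on blue, and the one at (227,245) is yellow on red; the side view agrees.

```bash
cat > h.py <<'E'
from station import *
import cv2,numpy as np
from scipy.spatial.transform import Rotation as Ro
def world(im,d,info):
    v,u=np.indices(d.shape)
    P=np.stack([(u-info["cx"])/info["fx"]*d,(v-info["cy"])/info["fy"]*d,d],-1)
    E=info["extrinsics"]; return P@E[:3,:3].T+E[:3,3]
def cast(u,v,z,info):
    E=np.array(info["extrinsics"]); r=E[:3,:3]@[(u-info["cx"])/info["fx"],(v-info["cy"])/info["fy"],1]
    return E[:3,3]+r*(z-E[2,3])/r[2]
def shift(target,spin=0):
    o=get_obs(); R=Ro.from_euler('xyz',o["eef_rot"]).as_matrix()
    return np.round(R.T@(np.array(target)-o["ee_pos"])*1000,1)
def mask(im,c):
    h=cv2.cvtColor(im,cv2.COLOR_BGR2HSV); H,S,V=[h[...,i].astype(int) for i in range(3)]
    r={"red":(H<6)|(H>174),"yellow":(H>18)&(H<34),"green":(H>45)&(H<85),"blue":(H>105)&(H<130)}
    return ((S<50)&(V>140)) if c=="white" else r[c]&(S>130)&(V>40)
E
python3 - <<'E'
from h import *
o=get_obs(); print(np.round(Ro.from_euler('xyz',o["eef_rot"]).as_matrix(),3).tolist())
i=camera_info("top"); f=np.load("top.npz"); im,d=f["im"],f["d"]; W=world(im,d,i)
def fit(c,u,v,z,r=26):
    m=np.zeros(d.shape,np.uint8); m[v-r:v+r,u-r:u+r]=mask(im,c)[v-r:v+r,u-r:u+r]
    if z>0.02: m&=(abs(W[...,2]-z)<.014)
    cs=cv2.findContours(m,cv2.RETR_EXTERNAL,cv2.CHAIN_APPROX_NONE)[0]; k=max(cs,key=cv2.contourArea)
    (x,y),R=cv2.minEnclosingCircle(k); M=cv2.moments(k); x2,y2=M["m10"]/M["m00"],M["m01"]/M["m00"]
    p=cast(x2,y2,z,i); s=(i["extrinsics"][2][3]-z)/i["fx"]
    print(c,z,"px",round(x2,1),round(y2,1),"enc",np.round(cast(x,y,z,i)[:2],4),"cen",np.round(p[:2],4),"D mm",round(2000*R*s,1),"deqv",round(2000*s*(M["m00"]/np.pi)**.5,1),"zmed",round(float(np.median(W[...,2][m>0])),4))
for a in [("blue",445,209),("white",370,172),("green",279,160),("yellow",212,183),("red",134,214)]: fit(*a,.008)
fit("white",361,245,.140,16);fit("green",357,245,.090);fit("blue",357,245,.046)
fit("yellow",227,245,.090);fit("red",227,245,.046)
E
```

```text
[[-0.0, 0.361, 0.932], [-0.001, 0.932, -0.361], [-1.0, -0.001, -0.0]]
blue 0.008 px 444.4 208.3 enc [ 0.5356 -0.42  ] cen [ 0.5359 -0.4207] D mm 78.5 deqv 74.9 zmed 0.0077
white 0.008 px 369.4 171.8 enc [ 0.6376 -0.224 ] cen [ 0.6381 -0.2241] D mm 45.2 deqv 41.9 zmed 0.0071
green 0.008 px 278.8 159.8 enc [0.6754 0.02  ] cen [0.6757 0.0205] D mm 60.9 deqv 57.0 zmed 0.0083
yellow 0.008 px 211.8 183.0 enc [0.6153 0.204 ] cen [0.6156 0.204 ] D mm 64.3 deqv 60.6 zmed 0.0093
red 0.008 px 133.6 213.8 enc [0.5347 0.4173] cen [0.535 0.418] D mm 77.6 deqv 74.2 zmed 0.0094
white 0.14 px 361.4 244.6 enc [ 0.4416 -0.1807] cen [ 0.4418 -0.1806] D mm 30.2 deqv 27.6 zmed 0.1399
green 0.09 px 356.0 247.4 enc [ 0.4394 -0.1815] cen [ 0.4353 -0.1731] D mm 49.0 deqv 19.5 zmed 0.09
blue 0.046 px 351.2 246.1 enc [ 0.44   -0.1806] cen [ 0.4388 -0.1658] D mm 63.7 deqv 28.0 zmed 0.0461
yellow 0.09 px 224.0 244.9 enc [0.4457 0.1586] cen [0.4464 0.1591] D mm 48.8 deqv 46.0 zmed 0.0903
red 0.046 px 231.5 247.2 enc [0.4452 0.1594] cen [0.4405 0.1458] D mm 64.0 deqv 27.3 zmed 0.0466
```

```bash

python3 -m handwheel '[[[0,-37,32],0,-1],[[0,-74,64],0,-1],[[0,-111,96],0,-1],[[0,-148,128],0,-1],[[0,-186,159],0,-1]]' 15
python3 -m handwheel '[[[0,-37,32],0,-1],[[0,-74,64],0,-1],[[0,-111,96],0,-1],[[0,-148,128],0,-1],[[0,-186,159],0,-1]]'
python3 -m handwheel '[[[0,-37,32],0,-1],[[0,-74,64],0,-1],[[0,-111,96],0,-1],[[0,-148,128],0,-1],[[0,-186,159],0,-1]]'
python3 - <<'E'
from h import *
print(shift([.4417,-.1806,.119]))
E
```

```text
time_s: 0.6
ee_pos: [0.2798, 0.2799, 0.2189]
eef_rot: [-1.59, 1.57, -1.96]
force: [1.6, 0.4, 0.2]
grip_width: 0.094
time_s: 1.1
ee_pos: [0.361, 0.047, 0.2193]
eef_rot: [-1.144, 1.57, -1.514]
force: [1.4, -0.2, -0.6]
grip_width: 0.0941
time_s: 1.6
ee_pos: [0.4423, -0.186, 0.2193]
eef_rot: [-1.336, 1.57, -1.706]
force: [0.6, 0.3, -0.1]
grip_width: 0.094
[100.3   4.8  -2.6]
```

```bash
python3 -m handwheel '[[[5,5,-2.6],0,-1],[[10,5,-2.6],0,-1],[[10,5,-2.6],0,-1],[[10,5,-2.6],0,-1],[[10,5,-2.6],0,-1]]'
python3 - <<'E'
from h import *
i=camera_info("wrist"); im,d=camera("wrist"); cv2.imwrite("pics/w1.png",im)
W=world(im,d,i); m=mask(im,"white")&(abs(W[...,2]-.14)<.006)
k=max(cv2.findContours(m.astype(np.uint8),cv2.RETR_EXTERNAL,cv2.CHAIN_APPROX_NONE)[0],key=cv2.contourArea)
(x,y),r=cv2.minEnclosingCircle(k);print(x,y,r,cast(x,y,.14,i),W[m].mean(0));print(shift([.4417,-.1806,.119]))
E
```

```text
time_s: 2.1
ee_pos: [0.4418, -0.1796, 0.2097]
eef_rot: [-0.763, 1.569, -1.132]
force: [-0.2, -0.8, 0.1]
grip_width: 0.0936
278.8714294433594 222.0 19.52267074584961 [ 0.44086981 -0.18236294  0.14      ] [ 0.43971101 -0.18158738  0.13991562]
[90.7 -0.7  0.1]
```

View pics/w1.png

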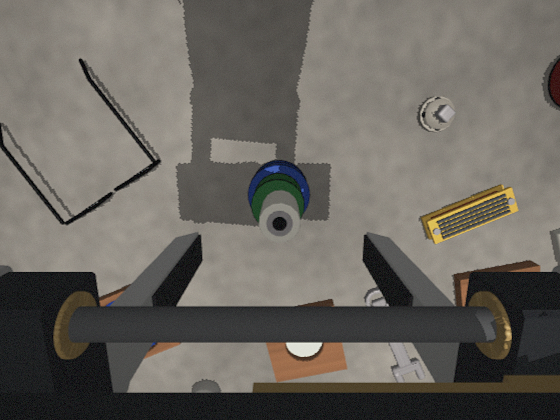

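The wrist view shows the white drum at (279,222), centred between the jaws. I'll go down and grip.

```bash
python3 -m handwheel '[[[20,-1,0],0,-1],[[40,-1,0],0,-1],[[60,-1,0],0,-1],[[80,-1,0],0,-1],[[90,-1,0],0,-1]]'
python3 -m handwheel '[[[0,0,0],0,-0.4],[[0,0,0],0,0],[[0,0,0],0,0.2],[[0,0,0],0,0.3],[[0,0,0],0,1]]' 12
python3 -m handwheel '[[[0,0,0],0,1],[[0,0,0],0,1],[[0,0,0],0,1],[[0,0,0],0,1],[[0,0,0],0,1]]' 12
python3 -m handwheel '[[[0,0,0],0,1],[[-3,0,0],0,1],[[-15,0,0],0,1],[[-30,0,0],0,1],[[-50,0,0],0,1]]' 12
python3 - <<'E'
from h import *
print(get_obs()["eef_rot"],get_obs()["qpos"][5],shift([.6378,-.2240,.169]))
im,d=camera("side"); cv2.imwrite("pics/s1.png",im[150:400,150:420])
E
```

```text
time_s: 2.65
ee_pos: [0.4411, -0.1803, 0.1186]
eef_rot: [-1.952, 1.57, -2.32]
force: [-0.3, -0.6, 0.0]
grip_width: 0.0942
time_s: 3.15
ee_pos: [0.4413, -0.1804, 0.1191]
eef_rot: [-1.052, 1.57, -1.42]
force: [0.3, -0.1, -1.1]
grip_width: 0.0574
time_s: 3.65
ee_pos: [0.4413, -0.1804, 0.1191]
eef_rot: [-0.983, 1.57, -1.351]
force: [0.4, -0.1, 1.4]
grip_width: 0.0316
time_s: 4.15
ee_pos: [0.4411, -0.1802, 0.1701]
eef_rot: [-1.734, 1.57, -2.102]
force: [-0.4, 0.4, -1.2]
grip_width: 0.0316
[-1.73430662  1.56996775 -2.10231294] -1.6667525539807178 [  1.   29.9 199.3]
```

View pics/s1.png

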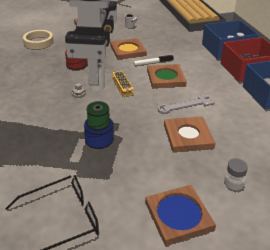

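White is held (31.6 mm opening), and green and blue are undisturbed. Next is the white rest.

```bash
python3 -m handwheel '[[[0,5,35],0,1],[[0,12,80],0,1],[[0,19,125],0,1],[[0,25,168],0,1],[[0,30,199],0,1]]'
python3 -m handwheel '[[[0,0,0],0,1],[[20,0,0],0,1],[[45,0,0],0,1],[[70,0,0],0,1],[[90,0,0],0,1]]'
python3 - <<'E'
from h import *
print(shift([.6378,-.2240,.045]),shift([.6378,-.2240,.0375]))
E
```

```text
time_s: 4.7
ee_pos: [0.6407, -0.2247, 0.1744]
eef_rot: [-0.249, 1.566, -0.617]
force: [-1.2, -0.8, 0.3]
grip_width: 0.0318
time_s: 5.2
ee_pos: [0.6403, -0.2248, 0.0834]
eef_rot: [-0.298, 1.566, -0.666]
force: [0.7, -0.3, -0.9]
grip_width: 0.032
[38.4 -0.1 -2.8] [45.9 -0.1 -2.8]
```

```bash
python3 -m handwheel '[[[5,0,-2.5],0,1],[[15,0,-2.5],0,1],[[25,0,-2.5],0,1],[[33,0,-2.5],0,1],[[37,0,-2.5],0,1]]'
python3 - <<'E'
from h import *
i=camera_info("wrist"); im,d=camera("wrist"); cv2.imwrite("pics/w2.png",im)
i=camera_info("top"); im,d=camera("top"); cv2.imwrite("pics/t2.png",cv2.resize(im[140:260,320:480],None,fx=4,fy=4))
print(shift([.6378,-.2240,.0371]))
E
```

```text
time_s: 5.7
ee_pos: [0.638, -0.2239, 0.0458]
eef_rot: [-0.324, 1.567, -0.692]
force: [0.8, -0.5, -0.9]
grip_width: 0.0317
[ 8.8 -0.1 -0.1]
```

View pics/w2.png

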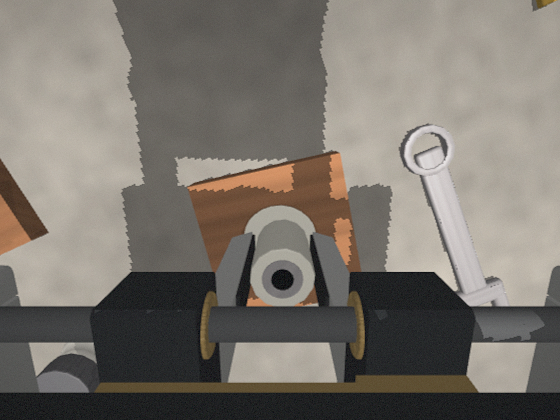

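White stands over its block at (280,240), clear of the rim. I'll lower it gently.

```bash
python3 -m handwheel '[[[2,0,0],0,1],[[4,0,0],0,1],[[5.5,0,0],0,1],[[6.5,0,0],0,1],[[7,0,0],0,1]]'
python3 -m handwheel '[[[0.4,0,0],0,1],[[0.8,0,0],0,1],[[1.2,0,0],0,1],[[1.5,0,0],0,1],[[1.5,0,0],0,1]]'

```

```text
time_s: 6.3
ee_pos: [0.638, -0.2239, 0.0389]
eef_rot: [-0.348, 1.567, -0.716]
force: [0.3, -1.0, -0.7]
grip_width: 0.0318
time_s: 6.8
ee_pos: [0.638, -0.2239, 0.0373]
eef_rot: [-0.35, 1.567, -0.718]
force: [-0.9, -0.6, 0.0]
grip_width: 0.0317
```

```bash
python3 -m handwheel '[[[0.2,0,0],0,1],[[0.4,0,0],0,1],[[0.6,0,0],0,1],[[0.6,0,0],0,1],[[0.6,0,0],0,1]]'
python3 -m handwheel '[[[0.2,0,0],0,1],[[0.4,0,0],0,1],[[0.6,0,0],0,1],[[0.6,0,0],0,1],[[0.6,0,0],0,1]]'

```

```text
time_s: 7.3
ee_pos: [0.6381, -0.224, 0.0372]
eef_rot: [-0.329, 1.567, -0.697]
force: [-2.3, -0.1, 6.0]
grip_width: 0.0317
time_s: 7.8
ee_pos: [0.6382, -0.224, 0.0371]
eef_rot: [-0.289, 1.566, -0.657]
force: [-2.9, 1.7, 8.4]
grip_width: 0.0315
```

Contact came at exactly the predicted height, 8 N. Releasing.

```bash
python3 -m handwheel '[[[0,0,0],0,0.25],[[0,0,0],0,0],[[0,0,0],0,-0.5],[[0,0,0],0,-1],[[0,0,0],0,-1]]'
python3 -m handwheel '[[[-5,0,0],0,-1],[[-25,0,0],0,-1],[[-50,0,0],0,-1],[[-80,0,0],0,-1],[[-115,0,0],0,-1]]'
cat > m.py <<'E'
import sys
from h import *
i=camera_info("top"); im,d=camera("top"); W=world(im,d,i)
for a in sys.argv[1:]:
    c,x0,y0,z=a.split(","); x0,y0,z=float(x0),float(y0),float(z)
    m=mask(im,c)&(abs(W[...,2]-z)<.012)&(np.hypot(W[...,0]-x0,W[...,1]-y0)<.06)
    k=max(cv2.findContours(m.astype(np.uint8),cv2.RETR_EXTERNAL,cv2.CHAIN_APPROX_NONE)[0],key=cv2.contourArea)
    (x,y),r=cv2.minEnclosingCircle(k); p=cast(x,y,z,i)
    print(c,"px",round(x),round(y),"at",np.round(p,4),"diam",round(2000*r*(i["extrinsics"][2][3]-z)/i["fx"],1),"z",np.round(np.median(W[...,2][m]),4))
E
python3 m.py white,.638,-.224,.058 green,.44,-.18,.09 blue,.44,-.18,.046
python3 -c "
from h import *
print(shift([.44,-.181,.165]))"
```

```text
time_s: 8.3
ee_pos: [0.6381, -0.224, 0.037]
eef_rot: [-0.3, 1.567, -0.668]
force: [-0.4, -0.1, -0.6]
grip_width: 0.0639
time_s: 8.8
ee_pos: [0.6374, -0.2235, 0.1528]
eef_rot: [-0.411, 1.568, -0.778]
force: [0.8, 0.2, -0.4]
grip_width: 0.0939
[  -7.2  -31.3 -201.5]Traceback (most recent call last):
  File "m.py", line 7, in <module>
    k=max(cv2.findContours(m.astype(np.uint8),cv2.RETR_EXTERNAL,cv2.CHAIN_APPROX_NONE)[0],key=cv2.contourArea)
ValueError: max() iterable argument is empty
```

```bash
python3 -m handwheel '[[[-5,-6,-40],0,-1],[[-7,-13,-85],0,-1],[[-7,-20,-130],0,-1],[[-7,-27,-172],0,-1],[[-7,-31,-200],0,-1]]'
sed -i 's/^i=.*/n=sys.argv.pop(1); i=camera_info(n); im,d=camera(n); W=world(im,d,i)/; s/^    k=max/    if not m.any(): print(c,"unseen"); continue\n    k=max/' m.py
python3 m.py wrist green,.44,-.18,.09 
python3 m.py top white,.638,-.224,.058 green,.44,-.18,.09
python3 -c "
from h import *
print(shift([.4397,-.181,.075]))"
```

```text
time_s: 9.35
ee_pos: [0.4393, -0.1807, 0.1651]
eef_rot: [-0.127, 1.558, -0.495]
force: [-0.0, -0.6, -0.1]
grip_width: 0.0938
green px 279 219 at [ 0.4384 -0.1836  0.09  ] diam 44.3 z 0.0899
white px 372 169 at [ 0.6378 -0.2224  0.058 ] diam 31.2 z 0.0576
green unseen
[90.5  0.1 -0.8]
```

White stands in its rest with its top at z 0.058. Now green.

```bash
python3 -m handwheel '[[[20,0,-1],0,-1],[[40,0,-1],0,-1],[[60,0,-1],0,-1],[[80,0,-1],0,-1],[[90.5,0,-1],0,-1]]'
python3 -m handwheel '[[[0,0,0],0,-0.4],[[0,0,0],0,-0.1],[[0,0,0],0,0.0],[[0,0,0],0,0.2],[[0,0,0],0,1]]' 15
python3 -m handwheel '[[[0,0,0],0,1],[[0,0,0],0,1],[[0,0,0],0,1],[[0,0,0],0,1],[[0,0,0],0,1]]' 15
python3 -m handwheel '[[[0,0,0],0,1],[[-3,0,0],0,1],[[-15,0,0],0,1],[[-30,0,0],0,1],[[-50,0,0],0,1]]'
python3 -c "
from h import *
print(shift([.6755,.0203,.125]))"
```

```text
time_s: 9.95
ee_pos: [0.4397, -0.181, 0.0737]
eef_rot: [-0.126, 1.559, -0.494]
force: [-0.4, -0.1, 0.2]
grip_width: 0.0942
time_s: 10.45
ee_pos: [0.4399, -0.1811, 0.0742]
eef_rot: [-0.126, 1.558, -0.494]
force: [0.0, 1.3, 0.3]
grip_width: 0.0576
time_s: 10.95
ee_pos: [0.4401, -0.1811, 0.0746]
eef_rot: [-0.122, 1.558, -0.49]
force: [-1.3, 0.3, 5.2]
grip_width: 0.0476
time_s: 11.45
ee_pos: [0.4392, -0.1807, 0.1254]
eef_rot: [-0.127, 1.559, -0.495]
force: [-0.1, -0.7, -1.5]
grip_width: 0.0475
[  1.7 272.6 148. ]
```

```bash
python3 -m handwheel '[[[0,30,16],0,1],[[0,65,35],0,1],[[0,100,54],0,1],[[1,135,73],0,1],[[1,160,87],0,1]]'
python3 -m handwheel '[[[0,35,19],0,1],[[0,65,35],0,1],[[0,90,49],0,1],[[1,105,57],0,1],[[1,112,61],0,1]]'
python3 -c "
from h import *
print(shift([.6755,.0203,.045]),get_obs()['eef_rot'])"
```

```text
time_s: 11.95
ee_pos: [0.5794, -0.061, 0.1259]
eef_rot: [-0.104, 1.558, -0.472]
force: [0.3, -0.3, -1.0]
grip_width: 0.0475
time_s: 12.45
ee_pos: [0.6772, 0.0228, 0.1258]
eef_rot: [-0.106, 1.559, -0.472]
force: [-0.7, -0.2, -0.8]
grip_width: 0.0477
[80.7 -2.8 -1.6] [-0.10577702  1.55852216 -0.47196757]
```

```bash
python3 -m handwheel '[[[15,-1,-1],0,1],[[35,-3,-1.6],0,1],[[55,-3,-1.6],0,1],[[72,-3,-1.6],0,1],[[80,-3,-1.6],0,1]]'
python3 -m handwheel '[[[1,0,0],0,1],[[3,0,0],0,1],[[5,0,0],0,1],[[6.5,0,0],0,1],[[7,0,0],0,1]]'
python3 -c "
from h import *
print(shift([.6755,.0203,.0366]),get_obs()['eef_rot'])
im,d=camera('side'); cv2.imwrite('pics/s3.png',cv2.resize(im[150:330,220:420],None,fx=3,fy=3))"
```

```text
time_s: 12.95
ee_pos: [0.6743, 0.0195, 0.0436]
eef_rot: [-0.228, 1.561, -0.595]
force: [0.4, -0.1, -1.0]
grip_width: 0.0475
time_s: 13.45
ee_pos: [0.6745, 0.0195, 0.0368]
eef_rot: [-0.2, 1.56, -0.567]
force: [0.5, 0.5, -0.7]
grip_width: 0.0476
[0.2 1.1 0.7] [-0.20018449  1.56048266 -0.56700932]
```

View pics/s3.png

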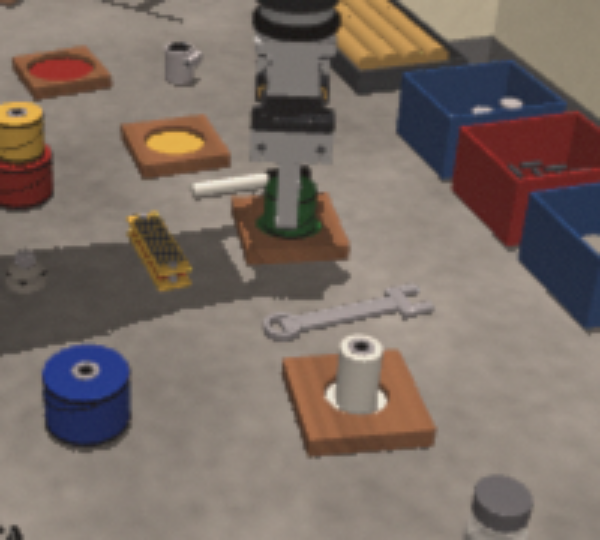

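White stands in its recess at (360,380), green is in its recess at (290,210), and blue is still upright. I'll press green on until contact, then release.

```bash
python3 -m handwheel '[[[0.2,0,0],0,1],[[0.4,0,0],0,1],[[0.7,0,0],0,1],[[0.7,0,0],0,1],[[0.7,0,0],0,1]]'
python3 -m handwheel '[[[0.2,0,0],0,1],[[0.3,0,0],0,1],[[0.5,0,0],0,1],[[0.5,0,0],0,1],[[0.5,0,0],0,1]]'

```

```text
time_s: 14.0
ee_pos: [0.6746, 0.0195, 0.0367]
eef_rot: [-0.181, 1.56, -0.547]
force: [-3.1, -0.6, 5.8]
grip_width: 0.0474
time_s: 14.5
ee_pos: [0.6748, 0.0195, 0.0366]
eef_rot: [-0.162, 1.56, -0.529]
force: [-3.6, -0.4, 6.7]
grip_width: 0.0479
```

```bash
python3 -m handwheel '[[[0,0,0],0,-0.1],[[0,0,0],0,-0.3],[[0,0,0],0,-0.6],[[0,0,0],0,-1],[[0,0,0],0,-1]]'
python3 -m handwheel '[[[0,0,0],0,-1],[[-15,0,0],0,-1],[[-40,0,0],0,-1],[[-65,0,0],0,-1],[[-95,0,0],0,-1]]'
python3 m.py top blue,.44,-.18,.046
python3 -c "
from h import *
print(shift([.44,-.181,.13]))"
```

```text
time_s: 15.0
ee_pos: [0.6747, 0.0195, 0.0365]
eef_rot: [-0.174, 1.56, -0.54]
force: [-0.3, -0.1, -0.2]
grip_width: 0.0801
time_s: 15.5
ee_pos: [0.6736, 0.0201, 0.1332]
eef_rot: [-0.177, 1.56, -0.544]
force: [-0.2, 0.7, -0.2]
grip_width: 0.0941
blue px 357 246 at [ 0.44   -0.1807  0.046 ] diam 63.6 z 0.0459
[   6.6 -272.2 -147.9]
```

```bash
python3 -m handwheel '[[[0,-30,-16],0,-1],[[0,-65,-35],0,-1],[[2,-100,-54],0,-1],[[3,-135,-73],0,-1],[[3,-160,-87],0,-1]]'
python3 -m handwheel '[[[0,-35,-19],0,-1],[[0,-65,-35],0,-1],[[2,-90,-49],0,-1],[[3,-105,-57],0,-1],[[3,-112,-61],0,-1]]'
python3 m.py top green,.6755,.02,.052
python3 m.py wrist blue,.44,-.18,.046
python3 -c "
from h import *
print(shift([.44,-.181,.029]))"
```

```text
time_s: 16.05
ee_pos: [0.5355, -0.0993, 0.1358]
eef_rot: [0.036, 1.552, -0.331]
force: [0.4, -1.2, 0.9]
grip_width: 0.0938
time_s: 16.55
ee_pos: [0.4377, -0.1828, 0.1325]
eef_rot: [0.024, 1.551, -0.345]
force: [0.0, -0.4, 1.3]
grip_width: 0.0937
green px 278 157 at [0.675  0.0195 0.052 ] diam 47.1 z 0.052
blue px 283 215 at [ 0.4385 -0.1829  0.046 ] diam 60.3 z 0.0459
[103.3   1.8  -1. ]
```

```bash
python3 -m handwheel '[[[25,2,-1],0,-1],[[50,2,-1],0,-1],[[75,2,-1],0,-1],[[95,2,-1],0,-1],[[103,2,-1],0,-1]]'
python3 -m handwheel '[[[0,0,0],0,-0.4],[[0,0,0],0,-0.3],[[0,0,0],0,-0.2],[[0,0,0],0,0],[[0,0,0],0,1]]' 20
python3 -m handwheel '[[[0,0,0],0,1],[[0,0,0],0,1],[[0,0,0],0,1],[[0,0,0],0,1],[[0,0,0],0,1]]' 20
python3 -m handwheel '[[[0,0,0],0,1],[[-3,0,0],0,1],[[-15,0,0],0,1],[[-35,0,0],0,1],[[-55,0,0],0,1]]'
python3 -c "
from h import *
print(shift([.5356,-.4203,.085]),get_obs()['qpos'])"
```

```text
time_s: 17.15
ee_pos: [0.4401, -0.1799, 0.0279]
eef_rot: [0.049, 1.553, -0.318]
force: [0.4, -0.0, 1.2]
grip_width: 0.0941
time_s: 17.65
ee_pos: [0.4405, -0.1802, 0.0287]
eef_rot: [0.04, 1.552, -0.328]
force: [-0.3, 1.0, 6.7]
grip_width: 0.0637
time_s: 18.15
ee_pos: [0.4405, -0.1802, 0.0287]
eef_rot: [0.038, 1.552, -0.33]
force: [-0.5, 0.7, 2.3]
grip_width: 0.0638
time_s: 18.65
ee_pos: [0.4394, -0.1798, 0.085]
eef_rot: [0.04, 1.552, -0.328]
force: [0.9, -0.4, -2.0]
grip_width: 0.0635
[   3.2 -189.9  176.1] [-0.46693207  0.29123359  1.87811816  0.00325101  0.95335145 -1.6721193 ]
```

```bash
python3 -m handwheel '[[[0,-25,23],0,1],[[0,-52,48],0,1],[[0,-79,73],0,1],[[1,-100,93],0,1],[[1,-110,102],0,1]]'
python3 -m handwheel '[[[0,-25,23],0,1],[[0,-50,46],0,1],[[0,-70,65],0,1],[[1,-78,72],0,1],[[1,-80,74],0,1]]'
python3 -c "
from h import *
print(shift([.5356,-.4203,.045]),get_obs()['eef_rot'])"
```

```text
time_s: 19.15
ee_pos: [0.4955, -0.3212, 0.0866]
eef_rot: [0.023, 1.551, -0.346]
force: [0.3, 0.5, -0.7]
grip_width: 0.0636
time_s: 19.65
ee_pos: [0.5357, -0.4234, 0.0873]
eef_rot: [0.02, 1.551, -0.349]
force: [0.2, 1.3, -1.5]
grip_width: 0.0637
[42.3  2.8 -2. ] [ 0.02042195  1.55101467 -0.34910212]
```

```bash
python3 -m handwheel '[[[12,1,-1],0,1],[[24,3,-2],0,1],[[34,3,-2],0,1],[[40,3,-2],0,1],[[42,3,-2],0,1]]'
python3 -m handwheel '[[[1,0,0],0,1],[[3,0,0],0,1],[[5,0,0],0,1],[[6.5,0,0],0,1],[[7.5,0,0],0,1]]'
python3 -m handwheel '[[[0.2,0,0],0,1],[[0.4,0,0],0,1],[[0.8,0,0],0,1],[[0.8,0,0],0,1],[[0.8,0,0],0,1]]'
python3 -m handwheel '[[[0.2,0,0],0,1],[[0.4,0,0],0,1],[[0.6,0,0],0,1],[[0.6,0,0],0,1],[[0.6,0,0],0,1]]'
python3 -c "
from h import *
print(shift([.5356,-.4203,.0367]),get_obs()['eef_rot'])
im,d=camera('side'); cv2.imwrite('pics/s4.png',cv2.resize(im[220:420,200:420],None,fx=3,fy=3))"
```

```text
time_s: 20.15
ee_pos: [0.5354, -0.4196, 0.0442]
eef_rot: [0.048, 1.552, -0.322]
force: [0.8, 0.1, -1.8]
grip_width: 0.0637
time_s: 20.65
ee_pos: [0.5356, -0.4197, 0.0367]
eef_rot: [0.046, 1.552, -0.323]
force: [-2.3, 3.1, 12.6]
grip_width: 0.0636
time_s: 21.15
ee_pos: [0.5357, -0.4199, 0.0368]
eef_rot: [0.029, 1.552, -0.34]
force: [-3.3, 2.5, 6.8]
grip_width: 0.0636
time_s: 21.65
ee_pos: [0.5359, -0.4199, 0.0367]
eef_rot: [0.024, 1.551, -0.345]
force: [-2.5, 2.1, 7.2]
grip_width: 0.0638
[ 0.  -0.4 -0.1] [ 0.02398306  1.55113438 -0.34528111]
```

View pics/s4.png

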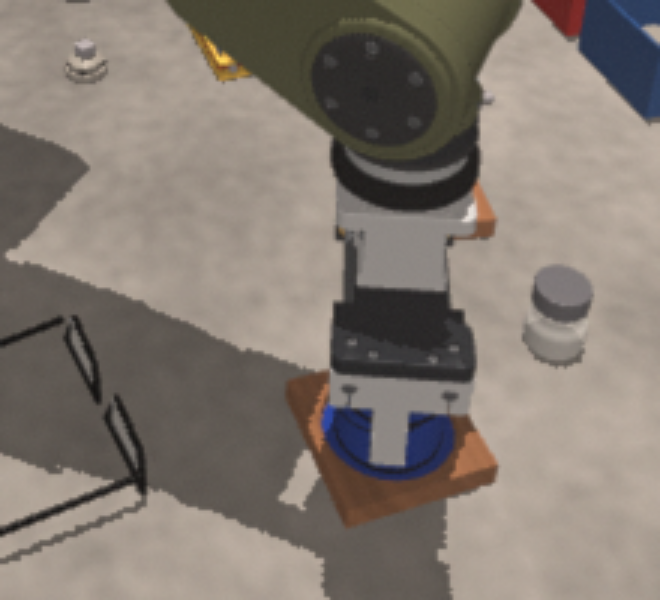

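Blue sits in its recess at (390,440) with a 7 N reaction. Release, lift and travel to the yellow pile.

```bash
python3 -m handwheel '[[[0,0,0],0,-0.45],[[0,0,0],0,-0.6],[[0,0,0],0,-0.8],[[0,0,0],0,-1],[[0,0,0],0,-1]]'
python3 -m handwheel '[[[0,0,0],0,-1],[[-20,0,0],0,-1],[[-50,0,0],0,-1],[[-90,0,0],0,-1],[[-120,0,0],0,-1]]'
python3 -m handwheel '[[[0,0,0],0,-1],[[0,0,0],0,-1],[[0,0,0],0,-1],[[0,0,0],0,-1],[[0,0,0],0,-1]]'
python3 -c "
from h import *
print(shift([.4457,.1588,.17]),get_obs()['eef_rot'])"
```

```text
time_s: 22.2
ee_pos: [0.5358, -0.4199, 0.0366]
eef_rot: [0.024, 1.551, -0.345]
force: [-0.1, -0.7, 0.0]
grip_width: 0.0928
time_s: 22.7
ee_pos: [0.5338, -0.4193, 0.159]
eef_rot: [-0.002, 1.55, -0.371]
force: [-0.3, -1.3, -0.7]
grip_width: 0.094
time_s: 23.2
ee_pos: [0.5336, -0.4191, 0.1579]
eef_rot: [0.027, 1.551, -0.342]
force: [0.6, -0.1, -0.6]
grip_width: 0.0936
[ -17.5  507.2 -290.2] [ 0.02677686  1.55132653 -0.34245745]
```

```bash
python3 -m handwheel '[[[-2,30,-17],0,-1],[[-4,65,-37],0,-1],[[-6,100,-57],0,-1],[[-8,140,-80],0,-1],[[-8,170,-97],0,-1]]'
python3 -m handwheel '[[[-1,35,-20],0,-1],[[-2,70,-40],0,-1],[[-4,105,-60],0,-1],[[-5,140,-80],0,-1],[[-6,170,-97],0,-1]]'
python3 -m handwheel '[[[-1,35,-20],0,-1],[[-2,70,-40],0,-1],[[-3,105,-60],0,-1],[[-3,135,-77],0,-1],[[-3,155,-89],0,-1]]'
python3 -m handwheel '[[[0,0,0],0,-1],[[0,0,0],0,-1],[[0,0,0],0,-1],[[0,0,0],0,-1],[[0,0,0],0,-1]]'
python3 m.py top blue,.5356,-.42,.054 white,.638,-.224,.058 green,.675,.02,.052
python3 m.py wrist yellow,.446,.159,.09
python3 -c "
from h import *
print(shift([.4457,.1588,.075]),get_obs()['eef_rot'],get_obs()['qpos'])"
```

```text
time_s: 23.7
ee_pos: [0.5037, -0.2233, 0.164]
eef_rot: [0.038, 1.552, -0.331]
force: [0.2, -0.2, -0.7]
grip_width: 0.0937
time_s: 24.2
ee_pos: [0.4738, -0.028, 0.168]
eef_rot: [0.038, 1.552, -0.33]
force: [0.8, 0.5, -0.1]
grip_width: 0.094
time_s: 24.7
ee_pos: [0.4459, 0.1507, 0.1693]
eef_rot: [0.038, 1.552, -0.329]
force: [0.6, 0.5, 0.2]
grip_width: 0.0939
time_s: 25.2
ee_pos: [0.4461, 0.1499, 0.1693]
eef_rot: [0.037, 1.552, -0.331]
force: [-0.3, 0.3, 0.4]
grip_width: 0.0943
blue px 448 207 at [ 0.5354 -0.4163  0.054 ] diam 64.9 z 0.0533
white px 372 169 at [ 0.6378 -0.2224  0.058 ] diam 31.2 z 0.0577
green px 278 157 at [0.6751 0.0195 0.052 ] diam 47.2 z 0.0518
yellow px 292 212 at [0.4452 0.1586 0.09  ] diam 45.5 z 0.0899
[94.2  7.8 -5.2] [ 0.03791632  1.55217708 -0.32998924] [ 0.2525734   0.16609027  1.80917451 -0.01121826  1.15080265 -0.94582254]
```

Blue, white and green tops are all at the expected heights. Now yellow.

```bash
python3 -m handwheel '[[[0,8,-5],0,-1],[[25,8,-5],0,-1],[[55,8,-5],0,-1],[[80,8,-5],0,-1],[[94,8,-5],0,-1]]'
python3 -m handwheel '[[[0,0,0],0,-0.4],[[0,0,0],0,-0.1],[[0,0,0],0,0.0],[[0,0,0],0,0.2],[[0,0,0],0,1]]' 15
python3 -m handwheel '[[[0,0,0],0,1],[[0,0,0],0,1],[[0,0,0],0,1],[[0,0,0],0,1],[[0,0,0],0,1]]' 15
python3 -m handwheel '[[[0,0,0],0,1],[[-3,0,0],0,1],[[-15,0,0],0,1],[[-30,0,0],0,1],[[-45,0,0],0,1]]'
python3 -c "
from h import *
print(shift([.6154,.204,.12]),get_obs()['eef_rot'])"
```

```text
time_s: 25.8
ee_pos: [0.4451, 0.1592, 0.0733]
eef_rot: [-0.032, 1.554, -0.399]
force: [0.4, 0.7, 0.2]
grip_width: 0.094
time_s: 26.3
ee_pos: [0.4454, 0.1593, 0.074]
eef_rot: [0.011, 1.553, -0.357]
force: [0.0, 0.5, 0.2]
grip_width: 0.0576
time_s: 26.8
ee_pos: [0.4455, 0.1593, 0.0743]
eef_rot: [0.026, 1.553, -0.342]
force: [-1.9, -0.1, 5.8]
grip_width: 0.0477
time_s: 27.3
ee_pos: [0.4447, 0.1596, 0.1206]
eef_rot: [0.031, 1.552, -0.337]
force: [-0.3, 0.9, -0.4]
grip_width: 0.0478
[  3.2 102.8 143.3] [ 0.03078649  1.5524817  -0.33705285]
```

```bash
python3 -m handwheel '[[[0,20,28],0,1],[[1,45,63],0,1],[[2,70,98],0,1],[[3,90,126],0,1],[[3,101,141],0,1]]'
python3 -m handwheel '[[[0,0,0],0,1],[[20,0,0],0,1],[[40,0,0],0,1],[[60,0,0],0,1],[[70,0,0],0,1]]'
python3 -c "
from h import *
print(shift([.6154,.204,.044]),get_obs()['eef_rot'])"
```

```text
time_s: 27.8
ee_pos: [0.6145, 0.2035, 0.1205]
eef_rot: [0.039, 1.552, -0.329]
force: [-0.4, -0.7, -0.8]
grip_width: 0.0476
time_s: 28.3
ee_pos: [0.6145, 0.2028, 0.0495]
eef_rot: [-0.028, 1.554, -0.396]
force: [-0.1, -0.8, -0.7]
grip_width: 0.0475
[5.5 1.5 0.3] [-0.02787305  1.55388226 -0.39584719]
```

```bash
python3 -m handwheel '[[[0,1.5,0],0,1],[[4,1.5,0],0,1],[[8,1.5,0],0,1],[[11,1.5,0],0,1],[[12.5,1.5,0],0,1]]'
python3 -m handwheel '[[[0.3,0,0],0,1],[[0.6,0,0],0,1],[[0.9,0,0],0,1],[[0.9,0,0],0,1],[[0.9,0,0],0,1]]'
python3 -m handwheel '[[[0.3,0,0],0,1],[[0.6,0,0],0,1],[[0.6,0,0],0,1],[[0.6,0,0],0,1],[[0.6,0,0],0,1]]'
python3 -c "
from h import *
im,d=camera('side'); cv2.imwrite('pics/s5.png',cv2.resize(im[130:290,190:390],None,fx=3,fy=3))"
```

```text
time_s: 28.8
ee_pos: [0.6153, 0.2041, 0.037]
eef_rot: [-0.024, 1.554, -0.393]
force: [-1.0, 0.6, -0.5]
grip_width: 0.0479
time_s: 29.3
ee_pos: [0.6154, 0.2041, 0.0364]
eef_rot: [-0.015, 1.554, -0.383]
force: [-1.1, -0.3, 2.2]
grip_width: 0.0473
time_s: 29.8
ee_pos: [0.6155, 0.2042, 0.0364]
eef_rot: [-0.004, 1.553, -0.371]
force: [-3.6, -1.8, 7.3]
grip_width: 0.0476
```

View pics/s5.png

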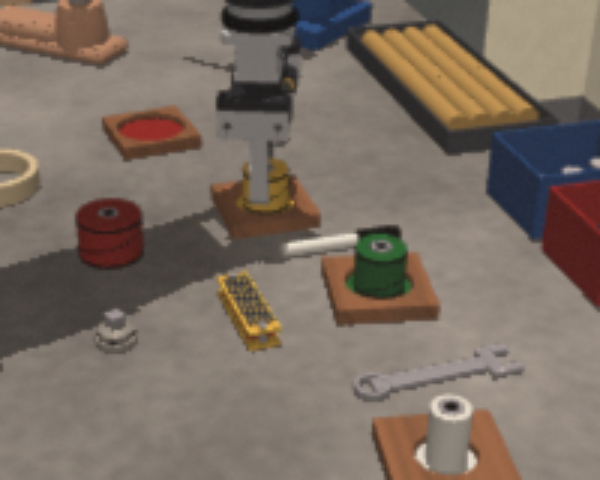

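Yellow is in its recess at (268,190) with 7 N of contact; green and white stand well, and red is upright at (110,232). Release and go to red.

```bash
python3 -m handwheel '[[[0,0,0],0,-0.1],[[0,0,0],0,-0.3],[[0,0,0],0,-0.6],[[0,0,0],0,-1],[[0,0,0],0,-1]]'
python3 -m handwheel '[[[0,0,0],0,-1],[[-15,0,0],0,-1],[[-40,0,0],0,-1],[[-70,0,0],0,-1],[[-90,0,0],0,-1]]'
python3 m.py top red,.4452,.1594,.046
python3 -m handwheel '[[[0,-15,-21],0,-1],[[0,-40,-56],0,-1],[[0,-65,-91],0,-1],[[0,-90,-126],0,-1],[[0,-102,-142],0,-1]]'
python3 -m handwheel '[[[0,0,0],0,-1],[[0,0,0],0,-1],[[0,0,0],0,-1],[[0,0,0],0,-1],[[0,0,0],0,-1]]'
python3 m.py wrist red,.4452,.1594,.046
python3 m.py top yellow,.6154,.204,.052
python3 -c "
from h import *
print(shift([.4452,.1592,.029]),get_obs()['eef_rot'])"
```

```text
time_s: 30.35
ee_pos: [0.6155, 0.2041, 0.0362]
eef_rot: [-0.007, 1.553, -0.375]
force: [-1.0, -0.4, -0.4]
grip_width: 0.0801
time_s: 30.85
ee_pos: [0.6145, 0.2049, 0.1297]
eef_rot: [0.082, 1.551, -0.286]
force: [0.8, 0.6, 0.2]
grip_width: 0.094
red px 230 244 at [0.4475 0.1511 0.046 ] diam 57.9 z 0.047
time_s: 31.4
ee_pos: [0.4436, 0.1605, 0.1293]
eef_rot: [0.165, 1.548, -0.203]
force: [1.3, 0.2, -0.0]
grip_width: 0.0942
time_s: 31.9
ee_pos: [0.4441, 0.1606, 0.1291]
eef_rot: [0.157, 1.548, -0.211]
force: [-0.3, -0.3, 0.1]
grip_width: 0.0939
red px 280 215 at [0.4438 0.159  0.046 ] diam 60.3 z 0.0459
yellow px 209 181 at [0.6155 0.2036 0.052 ] diam 48.6 z 0.0524
[100.1  -1.1  -0.5] [ 0.15671566  1.54816742 -0.21105085]
```

```bash
python3 -m handwheel '[[[20,-1,-0.5],0,-1],[[45,-1,-0.5],0,-1],[[70,-1,-0.5],0,-1],[[90,-1,-0.5],0,-1],[[100,-1,-0.5],0,-1]]'
python3 -m handwheel '[[[0,0,0],0,-0.4],[[0,0,0],0,-0.3],[[0,0,0],0,-0.2],[[0,0,0],0,0],[[0,0,0],0,1]]' 20
python3 -m handwheel '[[[0,0,0],0,1],[[0,0,0],0,1],[[0,0,0],0,1],[[0,0,0],0,1],[[0,0,0],0,1]]' 20
python3 -m handwheel '[[[0,0,0],0,1],[[-3,0,0],0,1],[[-20,0,0],0,1],[[-45,0,0],0,1],[[-60,0,0],0,1]]'
python3 -c "
from h import *
print(shift([.535,.4177,.095]),get_obs()['eef_rot'],get_obs()['qpos'])"
```

```text
time_s: 32.5
ee_pos: [0.4447, 0.1591, 0.0276]
eef_rot: [0.109, 1.55, -0.259]
force: [0.2, 0.4, 0.1]
grip_width: 0.0938
time_s: 33.0
ee_pos: [0.4451, 0.1593, 0.0283]
eef_rot: [0.14, 1.549, -0.228]
force: [-1.2, 0.1, 5.8]
grip_width: 0.0636
time_s: 33.5
ee_pos: [0.4451, 0.1593, 0.0283]
eef_rot: [0.135, 1.549, -0.232]
force: [-1.0, 0.2, 1.7]
grip_width: 0.0635
time_s: 34.0
ee_pos: [0.4441, 0.1596, 0.0898]
eef_rot: [0.162, 1.548, -0.206]
force: [0.2, 0.6, -1.3]
grip_width: 0.0636
[ -4.4 273.5  -7.9] [ 0.16161993  1.54796808 -0.20619698] [ 0.27319666  0.27762929  1.88265922 -0.01284278  0.96108718 -0.92253497]
```

```bash
python3 -m handwheel '[[[0,30,-1],0,1],[[-1,65,-2],0,1],[[-2,100,-3],0,1],[[-3,130,-4],0,1],[[-3,150,-4],0,1]]'
python3 -m handwheel '[[[0,30,-1],0,1],[[-1,65,-2],0,1],[[-2,95,-3],0,1],[[-2,115,-4],0,1],[[-2,122,-4],0,1]]'
python3 -m handwheel '[[[0,0,0],0,1],[[12,0,0],0,1],[[25,0,0],0,1],[[38,0,0],0,1],[[45,0,0],0,1]]'
python3 -c "
from h import *
print(shift([.535,.4177,.0365]),get_obs()['eef_rot'],get_obs()['ee_pos'])"
```

```text
time_s: 34.5
ee_pos: [0.4945, 0.3029, 0.0934]
eef_rot: [0.171, 1.548, -0.196]
force: [1.0, -0.3, -1.3]
grip_width: 0.0637
time_s: 35.0
ee_pos: [0.5343, 0.4196, 0.0952]
eef_rot: [0.162, 1.548, -0.203]
force: [-0.0, 0.1, -0.8]
grip_width: 0.0638
time_s: 35.5
ee_pos: [0.5348, 0.4185, 0.0481]
eef_rot: [0.079, 1.55, -0.287]
force: [-0.2, -1.6, -1.2]
grip_width: 0.0634
[11.6 -0.7  0.2] [ 0.07935922  1.54970915 -0.28675214] [0.53482236 0.41849084 0.04808187]
```

```bash
python3 -m handwheel '[[[3,-0.7,0],0,1],[[6,-0.7,0],0,1],[[9,-0.7,0],0,1],[[10.5,-0.7,0],0,1],[[11,-0.7,0],0,1]]'
python3 -m handwheel '[[[0.3,0,0],0,1],[[0.6,0,0],0,1],[[0.8,0,0],0,1],[[0.8,0,0],0,1],[[0.8,0,0],0,1]]'
python3 -m handwheel '[[[0.3,0,0],0,1],[[0.5,0,0],0,1],[[0.6,0,0],0,1],[[0.6,0,0],0,1],[[0.6,0,0],0,1]]'
python3 -c "
from h import *
im,d=camera('side'); cv2.imwrite('pics/s6.png',cv2.resize(im[120:250,170:330],None,fx=4,fy=4))"
```

```text
time_s: 36.0
ee_pos: [0.5348, 0.4179, 0.0372]
eef_rot: [0.09, 1.55, -0.276]
force: [1.2, 0.7, -0.8]
grip_width: 0.0637
time_s: 36.5
ee_pos: [0.5349, 0.4179, 0.0364]
eef_rot: [0.091, 1.55, -0.275]
force: [1.1, 0.4, -0.9]
grip_width: 0.0635
time_s: 37.0
ee_pos: [0.535, 0.4179, 0.0363]
eef_rot: [0.104, 1.549, -0.262]
force: [-2.7, -1.4, 5.6]
grip_width: 0.0638
```

View pics/s6.png

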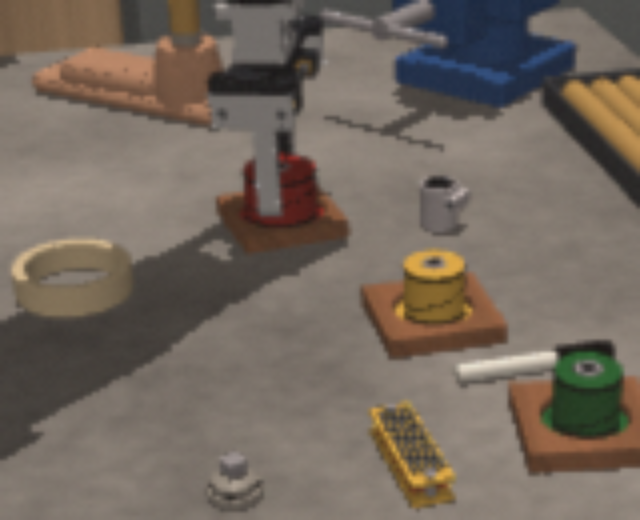

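Red is in its recess at (282,195) with 5.6 N of contact; yellow stands in its rest at (435,285). Release, lift clear, back off and do a last check.

```bash
python3 -m handwheel '[[[0,0,0],0,-0.45],[[0,0,0],0,-0.6],[[0,0,0],0,-0.8],[[0,0,0],0,-1],[[0,0,0],0,-1]]'
python3 -m handwheel '[[[0,0,0],0,-1],[[-15,0,0],0,-1],[[-45,0,0],0,-1],[[-85,0,0],0,-1],[[-120,0,0],0,-1]]'
python3 -m handwheel '[[[0,-10,-25],0,-1],[[0,-20,-60],0,-1],[[0,-30,-100],0,-1],[[0,-35,-140],0,-1],[[0,-40,-170],0,-1]]'
python3 -m handwheel '[[[0,0,0],0,-1],[[0,0,0],0,-1],[[0,0,0],0,-1],[[0,0,0],0,-1],[[0,0,0],0,-1]]'
python3 m.py top blue,.5356,-.42,.054 white,.638,-.224,.058 green,.675,.02,.052 yellow,.615,.204,.052 red,.535,.418,.054
python3 -c "
from h import *
im,d=camera('top'); cv2.imwrite('pics/t9.png',cv2.resize(im[120:290,100:480],None,fx=2.1,fy=2.1))"
```

```text
time_s: 37.55
ee_pos: [0.5349, 0.4179, 0.0363]
eef_rot: [0.103, 1.549, -0.263]
force: [-0.4, 1.2, 0.3]
grip_width: 0.0929
time_s: 38.05
ee_pos: [0.5325, 0.4187, 0.1594]
eef_rot: [0.153, 1.548, -0.213]
force: [-0.4, 0.6, 0.5]
grip_width: 0.094
time_s: 38.55
ee_pos: [0.3575, 0.4425, 0.1569]
eef_rot: [0.207, 1.548, -0.159]
force: [0.0, 0.5, 0.2]
grip_width: 0.0941
time_s: 39.05
ee_pos: [0.3582, 0.4422, 0.1567]
eef_rot: [0.198, 1.548, -0.168]
force: [0.1, -0.7, 0.2]
grip_width: 0.0938
blue px 448 207 at [ 0.5355 -0.4167  0.054 ] diam 64.6 z 0.0529
white px 372 169 at [ 0.6378 -0.2224  0.058 ] diam 31.2 z 0.0569
green px 278 157 at [0.6751 0.0195 0.052 ] diam 47.2 z 0.0519
yellow px 209 180 at [0.6164 0.2036 0.052 ] diam 47.8 z 0.0524
red px 128 212 at [0.5366 0.4188 0.054 ] diam 64.9 z 0.055
```

View pics/t9.png

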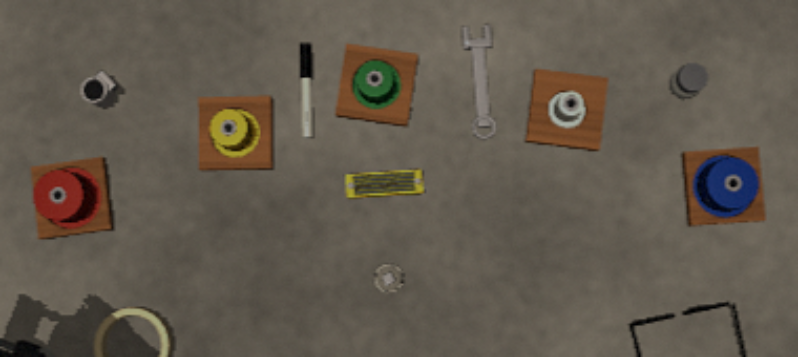

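All five drums are upright in their own rests: red (57,195), yellow (228,128), green (375,80), white (570,104) and blue (733,184). Tops are at their expected heights to about 1 mm, and the hub offsets are parallax. Handing in.

```bash
python3 -c "
from station import *
print(hand_in())"
```

```text
the job is handed in; nothing more can be done
None
```

All five drums are standing upright and free in the rests of their own colour, and the job is handed in. I took white, green and blue off one pile, then yellow and red off the other. Each drum was lowered until it touched the recess floor at about 6–13 N, then released. It took about 39 s of the 128 s allowed.

- **Height:** in the last top view the drum tops were within about 1.1 mm of the expected height for sitting on the recess floor.
- **Position:** four drums measured within about 2 mm of where I set them down. Blue read about 3 mm off in y. I put this down to its side and the blue recess lining showing in the oblique view; the recess leaves it 8 mm of clearance all round.
- **Tool tilt:** the tool drifted to about 1.3° off vertical during the run. I could not correct it with the moves available, and it did no visible harm.

No check failed.

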